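# Hang the ear defenders on the rail under the socket trunking

## Task

Take the ear defenders off the front edge of the drawer box and hang them on the free rail under the socket trunking, between its end stop and its bracket: headband over the bar and square to it, one cup on each side. The rail's height gets changed, so bring them in over the end stop, lower them gently until you feel the bar carry them, without levering them crooked on it, and only then let go. Leave the second pair on its peg and the other things on the bench alone.

Things in the scene. Friction and masses are not known exactly. Their poses are not given: they have to be found in the camera images.
- muffs_mid (a point): Ear defenders to hang up (dark, rigid, 154 mm across, 76 mm wide, 168 mm tall, about 0.24 kg), at first astride the drawer box's front wall. Point: the middle of the pair, 83.5 mm above the underside of the cups. x runs from cup to cup (at the start away from the robot), y along the headband's width, z up. Its centre of mass lies about 30 mm below this point
- muffs_crown (a point): Underside of that pair's padded crown, 71.5 mm above muffs_mid, same axes. The headband is a half-circle in the x-z plane, mean radius 74 mm about the point 65 mm below this one, 26 mm wide in y, 6 mm thick; a 6 mm pad, 30 mm wide, lies under it within 45 degrees of the crown
- muffs: The same pair; origin 155 mm under muffs_crown, at the cups' underside, same axes. Cups: 88 mm tall, 76 mm wide in y, from 33 to 71 mm out in x on both sides; above them 18 mm wide legs at x = -74 and 74 mm lead up to the arch. The 26 mm wide band can be pinched across y on the arch; at 65 to 70 degrees from the crown the fingers clear pad, cups and bar
- drawer_edge (a point): Middle of the top edge of the front wall of a plywood drawer box (fixed), 190 mm above the bench. y runs along the front wall (280 mm long), x into the box (270 mm deep), z up. All walls 15 mm thick and 190 mm high, floor 9 mm thick
- rail_seat (a point): Highest setting of the hanging rail's top face, 195 mm above the bench, mid free space. Rail: level steel bar, 20 x 20 mm section, along y; x points away from the robot across it, z up. It can be clamped 0 to 14 mm lower than this; how much is not given: feel or see it. At y = 100 mm it ends free in a round stop, 44 mm across, 8 mm thick, 12 mm proud of its top; at y = -129 mm a bracket runs back to a post
- stand: The whole bench frame, rail included; origin on the bench 195 mm under rail_seat, same axes. Over the bar runs a fixed grey socket trunking, a box y = -260 to 140 mm, x = -53 to -7 mm, z = 245 to 305 mm. Two posts, 40 x 40 mm, 360 mm high, stand behind at y = -155 and 105 mm, x = 115 to 155 mm, with arms to the trunking at its height; feet 8 mm thick from x = 95 mm on
- hung_crown (a point): Underside of the crown of a second, identical pair of ear defenders hanging on a peg of its own, at the outer side of the frame's right-hand post (x = 50, y = -225 mm from rail_seat); loose, to be left there
- glue_c (a point): middle of a white wood-glue bottle with nozzle, 72 mm across, 190 mm tall (point 79 mm up); bystander, standing
- driver_c (a point): a screwdriver lying on the bench; its middle; bystander
- sander_c (a point): middle of a cork sanding block with abrasive sheet, 117 x 64 x 29 mm; bystander
- tape_c (a point): middle of a tape measure, 68 x 38 x 64 mm; bystander
- clamp_c (a point): a steel G-clamp lying flat, 150 x 80 mm, 20 mm tall; its middle; bystander
- cup_c (a point): middle of a yellow plastic cup, 72 mm across, 85 mm tall; bystander, standing
- offcut_c (a point): middle of a small wooden offcut, 160 x 45 x 18 mm; bystander
Not all that is in view belongs to the job. Leave any yellow look-alike of the muffs alone.

How it is judged:
By the outcome, as a careful person would: the job done as asked, in the order asked, and still so for the second after the job is handed in, with the robot touching nothing.
It also fails if it takes over 54 s, if anything falls off the work surface, if the arm or the gripper's body presses on something with over 40 N, if the wrist force passes 120 N, or if a joint passes its speed limit or range.

## Robot

A 6-joint arm with a two-finger parallel gripper is mounted at the origin on the work surface. World frame = base frame: x ahead of the robot, y to its left, z up, the work surface at z = 0. Lengths are in mm, angles in degrees, forces in N, time in s.
With the tool pointing down it reaches from about 350 to 850 mm from the base axis. Payload 8.1 kg.
Tool frame: the origin (TCP) lies at the very end of the fingers, on their centre line; the grasp point (between the pads) lies 19 mm behind it (tcp_to_grasp is the distance from the TCP to the grasp point, in mm); z points along the fingers, x is the direction in which the jaws open and shut, and the axes are right-handed (so a half turn about z gives the same grasp; the last joint's range is limited). The gripper opens to 85 mm and grips with 20 to 120 N. Pads are 22 mm wide; open, the fingers measure 114 mm over their backs; the gripper's body (76 mm by 85 mm) begins 54 mm behind the grasp point. The pads swing forward as they close: fully open they stand 13 mm farther back than shut.
Start: joints at [-4.893, 7.471, 85.268, -0, 87.261, -4.893], TCP at [600.004, 0.022, 231.292] pointing down, gripper open.
Joint ranges: [-169.43, 169.43], [-51.17, 129.36], [1.28, 143.12], [-76.62, 256.62], [0, 156.53], [-152.29, 152.29]. Speed limits (degrees/s): [136.94, 136.94, 159.86, 180, 180, 180].

## Interface

Orientations are given as [roll, pitch, yaw] about the fixed x, y, z axes, in that order (R = Rz(yaw) Ry(pitch) Rx(roll)).
In Python, from bench import * gives the robot as it stands. The module is installed in compiled form; this text tells all that it offers.
- The arm moves only by the tool apply_moves, never from a script. Its argument "targets" is text: rows parted by semicolons, each of 7 numbers parted by spaces: the turn, a rotation vector about the tool's x, y, z in rad, then the shift along the tool's x, y, z in cm, then the finger opening in cm, from 0 to 8.54. A call has exactly 5 rows; each row is the pose to reach, as a shift and turn from the pose commanded when the call began, along the tool's axes at that moment; what a row does not reach only later rows make up. A row lasts 1/10 s, in which the tool goes at most 50 mm and 8.59 degrees, less where a joint would pass 70% of its speed; a pose out of reach is approached as far as the arm can. A call with a gripper value outside its range is refused whole. The fingers move at their own pace and stop on an object; "force" is the grip in N (left out, the last holds). Time passes only in rows, so rows that repeat a pose let the fingers close, or fill a call up. It gives the time, the measured TCP pose, the force and the opening at its end, in the units of the state.
- sense(): the state, without advancing time (a new reading comes with each control period).
- snapshot(name): name is "scene" or "side" or "wrist"; returns the picture (400x640x3 uint8, red, green, blue); there is no depth.
- camera_model(name): a dict with "fx", "fy", "cx", "cy" (pixels), "position" and "attitude" of the camera in the world; the wrist camera has in their place "T_tool_cam" (4x4, takes a point from camera to tool coordinates, whose origin is the TCP and whose axes are the tool frame's). Camera axes: x right, y up, looking along -z (the intrinsics and any distortion apply to the point x, -y, -z); pixel columns grow to the right and rows downward; lengths in mm; the calibration is good to about 2 mm. A picture is of the moment at which its call begins: read the wrist's pose just before it. camera_model takes no time and is no camera call.
- hand_in(): hands the job in, once; it reports no verdict.
Trained networks look in the newest picture that a camera, given by its name, has taken for a name from the list of things; names that differ only in an ending like _2 or _b are one class to them, and where a whole thing is asked for, a point or a joint stands for the part that bears it (a point fixed in the world has none). Each returns a list of dicts, best first, with "confidence" (0 to 1); they miss things now and then, are a little off and sometimes report something else, mostly with a low value. They report only what shows in the picture. A call takes as long as a camera call. They do not tell look-alikes from the thing itself.
- recognise(camera, query): "at" ([row, column] in pixels, amid what is visible of it).
- place_of(camera, query): "at" ([row, column] in pixels: a listed point, or the origin of a listed thing).
The state is a dict: "time": time; "joint_pos": joint angles; "qd": joint speeds; "joint_efforts": joint torques, N m; "tool_pos": TCP position; "tcp_rot": TCP orientation; "ft_force": force on the tool from outside, world axes, zero at the start; "wrist_torque": the same for the moment, N m; "finger_gap": finger opening in mm.
Only numpy, scipy, OpenCV 4.12 (cv2) and the standard library are available. Lean on these libraries where they do the work, as an engineer would, in place of code of your own. Each camera call takes 0.05 s, during which the arm holds its last target. There are 200 camera calls.

## Working session

There is one attempt and no reset: what is moved stays moved. The work goes in short steps, Python scripts to look and compute and a tool call to move; the robot and the scene stay as the last step left them, time stands still between calls to the robot, and variables do not carry over. Pictures are saved under pics/ and viewed, about 8 in all and at most 12, crops included, and the job is handed in when it is done.

Besides the shell and the picture viewer there is one more tool, called as name(argument=value, ...), one argument or row to a line, values as JSON. apply_moves: Moves the arm, as the interface text tells. Its arguments: {"type":"object","properties":{"targets":{"type":"string"},"force":{"type":"number"}},"required":["targets"]}

```bash
mkdir -p pics
cat > h.py <<'E'
from bench import *
import numpy as np, cv2
from scipy.spatial.transform import Rotation as R
def save(name,cam):
    im=snapshot(cam); cv2.imwrite(f'pics/{name}.png',im[:,:,::-1]); return im
E
python3 - <<'E'
from h import *
print(sense())
for c in ("scene","side","wrist"): print(c,camera_model(c))
a=save('scene0','scene'); b=save('side0','side')
cv2.imwrite('pics/both0.png',np.vstack([a,b])[:,:,::-1])
for c in ("scene","side"):
  for q in ("muffs_mid","muffs_crown","muffs","drawer_edge","rail_seat","stand","hung_crown"):
    print(c,q,[(np.round(d['at'],1).tolist(),round(d['confidence'],2)) for d in place_of(c,q)])
E
```

```text
{'time': 0.0, 'joint_pos': array([-4.89274709e+00,  7.51740416e+00,  8.53310414e+01,  5.86291786e-04,
        8.72607043e+01, -4.89364260e+00]), 'qd': array([-0.00263494, -0.05045742, -0.00722095, -0.09186981, -0.027699  ,
       -0.09070721]), 'joint_efforts': array([-1.90700346e-03, -5.69404185e+01, -5.00557995e+01, -2.19391650e-04,
        1.44415747e-02,  7.24149572e-05]), 'tool_pos': array([5.99439409e+02, 7.73449756e-02, 2.30203604e+02]), 'tcp_rot': array([-1.79990105e+02,  1.08702030e-01,  8.76313643e-04]), 'ft_force': array([ 0.12698631, -0.34073158,  0.14945482]), 'wrist_torque': array([ 0.05282819,  0.00462763, -0.01028367]), 'finger_gap': 85.4083724659604}
scene {'fx': 421.2392179987723, 'fy': 421.2392179987723, 'cx': 317.2248552783958, 'cy': 203.63657614201955, 'position': array([ 931.49463116,  955.43926352, 1415.31695148]), 'attitude': array([ 39.18163782,  -0.29264583, 159.60642213])}
side {'fx': 513.0276000341581, 'fy': 513.0276000341581, 'cx': 321.2772563809369, 'cy': 204.46535286284774, 'position': array([  14.39197113, -944.09088961, 1168.30164109]), 'attitude': ar
[... 521 characters left out ...]
 muffs_mid [([303.9, 426.0], 0.79)]
scene muffs_crown [([297.3, 431.9], 0.73), ([252.1, 342.1], 0.7), ([181.7, 333.8], 0.47)]
scene muffs [([277.1, 342.1], 0.94), ([315.3, 423.9], 0.75)]
scene drawer_edge [([257.9, 357.6], 0.81)]
scene rail_seat [([169.3, 292.9], 0.66)]
scene stand []
scene hung_crown [([140.5, 272.9], 0.45)]
side muffs_mid [([162.2, 279.0], 0.97), ([155.9, 198.0], 0.69)]
side muffs_crown [([133.7, 190.4], 0.86), ([142.3, 278.4], 0.84)]
side muffs [([170.8, 201.7], 0.88), ([185.2, 278.9], 0.69)]
side drawer_edge [([143.3, 268.9], 0.66), ([222.6, 365.0], 0.37)]
side rail_seat [([217.4, 365.5], 0.97)]
side stand [([146.2, 279.2], 0.26)]
side hung_crown [([273.3, 423.4], 0.88)]
```

View pics/both0.png

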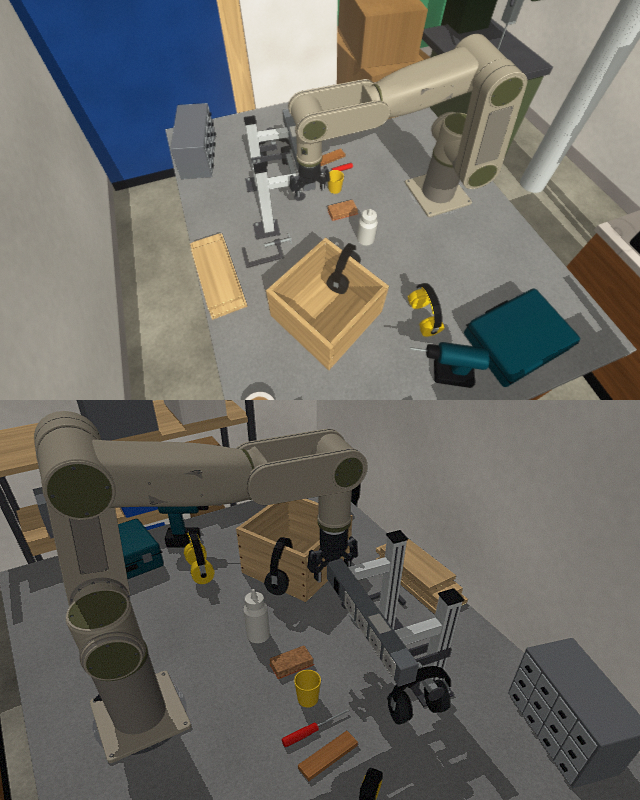

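```bash
cat >> h.py <<'E'
def cam(c):
    m=camera_model(c); 
    if 'position' in m: return m, R.from_euler('xyz',m['attitude'],degrees=True).as_matrix(), np.array(m['position'])
    s=sense(); Rt=R.from_euler('xyz',s['tcp_rot'],degrees=True).as_matrix(); T=np.array(m['T_tool_cam'])
    return m, Rt@T[:3,:3], np.array(s['tool_pos'])+Rt@T[:3,3]
def ray(c,at):
    m,Rc,p=cam(c); v,u=at
    d=Rc@np.array([(u-m['cx'])/m['fx'],-(v-m['cy'])/m['fy'],-1]); return p,d/np.linalg.norm(d)
def tri(obs):
    A=np.zeros((3,3));b=np.zeros(3);rs=[ray(*o) for o in obs]
    for p,d in rs:
        M=np.eye(3)-np.outer(d,d);A+=M;b+=M@p
    x=np.linalg.solve(A,b); return x,[np.linalg.norm((np.eye(3)-np.outer(d,d))@(x-p)) for p,d in rs]
def onz(c,at,z):
    p,d=ray(c,at); return p+d*(z-p[2])/d[2]
def proj(c,X):
    m,Rc,p=cam(c); q=Rc.T@(np.array(X,float)-p); return [m['cy']-m['fy']*q[1]/-q[2]*1, m['cx']+m['fx']*q[0]/-q[2]]
E
python3 - <<'E'
from h import *
np.set_printoptions(precision=1,suppress=True)
P=lambda n,*o:print(n,*tri(o))
P('crownA',('scene',(252.1,342.1)),('side',(142.3,278.4)))
P('crownB',('scene',(297.3,431.9)),('side',(133.7,190.4)))
P('midB',('scene',(303.9,426)),('side',(155.9,198)))
P('muffsA',('scene',(277.1,342.1)),('side',(185.2,278.9)))
P('drawer',('scene',(257.9,357.6)),('side',(143.3,268.9)))
P('rail',('scene',(169.3,292.9)),('side',(217.4,365.5)))
P('hung',('scene',(140.5,272.9)),('side',(273.3,423.4)))
E
```

```text
crownA [567.8 262.9 202.5] [np.float64(8.866534198292639), np.float64(8.866534198292523)]
crownB [350.9 499.6 163.4] [np.float64(5.915553352213192), np.float64(5.915553352213263)]
midB [351.4 482.7  82.1] [np.float64(0.3090472259882018), np.float64(0.30904722598810414)]
muffsA [559.  263.1  26.4] [np.float64(8.100605015903264), np.float64(8.100605015903318)]
drawer [534.8 291.7 191.8] [np.float64(2.692474187709398), np.float64(2.692474187709319)]
rail [ 610.6 -159.3  209.7] [np.float64(2.3568778863520183), np.float64(2.3568778863518625)]
hung [ 635.2 -373.7  187.9] [np.float64(2.0959652844133934), np.float64(2.095965284413003)]
```

The first view holds three pairs of ear defenders. A dark pair sits astride the drawer box's front wall, at scene (265,345) and side (165,278). A yellow look-alike stands on the bench at scene (305,428). A second dark pair hangs on the peg at side (290,420). The one on the drawer wall fits the description, and I'll confirm it in a crop.

Run:
```python
from h import *
a=cv2.imread('pics/scene0.png');b=cv2.imread('pics/side0.png')
x=cv2.resize(a[225:375,250:400],(400,400),interpolation=cv2.INTER_CUBIC)
y=cv2.resize(b[85:235,225:375],(400,400),interpolation=cv2.INTER_CUBIC)
cv2.imwrite('pics/crop1.png',np.hstack([x,y]))
```

```text
(no output)
```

View pics/crop1.png

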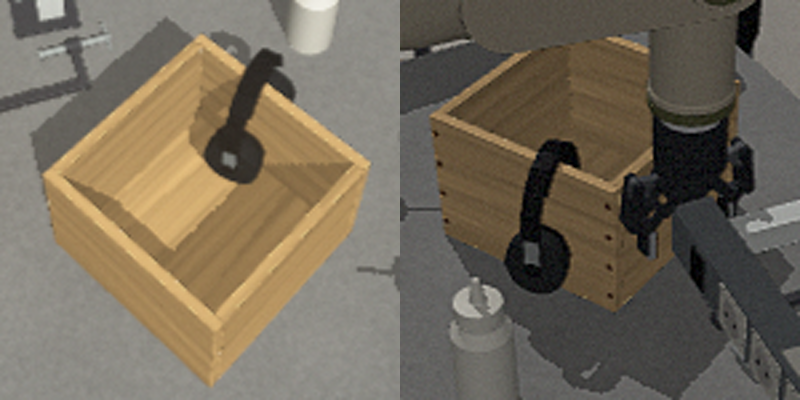

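The crop shows the dark pair astride wall A–B of the box (scene corners A (239,326) and B (286,389)). The outer cup is on the robot's side and the yellow pair is not involved. This is the target.

Run:
```python
from h import *
np.set_printoptions(precision=1,suppress=True)
A,B,C,D=[onz('scene',p,190) for p in ((238.9,326.1),(286.1,388.8),(346.9,331.4),(290.6,266.9))]
print('scene',A,B,C,D,np.linalg.norm(A-B),np.linalg.norm(A-D))
B2,A2=onz('side',(128,237),190),onz('side',(155.5,305),190);print('side',A2,B2,np.linalg.norm(A2-B2))
for a,b in((A,B),(A2,B2)): print('yaw wall y dir',np.degrees(np.arctan2(*(b-a)[[1,0]]))-90)
print('AD',np.degrees(np.arctan2(*(D-A)[[1,0]])),'BC',np.degrees(np.arctan2(*(C-B)[[1,0]])))
# arch top centre at z=202 : scene crop (272,55)..; side crop (563,148)
print(onz('scene',(225+57*.375,250+270*.375),202),onz('side',(85+150*.375,225+162*.375),202))
# cup front centre in side crop (536,262)
print(onz('side',(85+262*.375,225+136*.375),79))
```

```text
scene [604.  182.1 190. ] [480.  424.4 190. ] [727.8 545.  190. ] [854.8 303.4 190. ] 272.2363194944855 278.5401949127182
side [608.3 179.9 190. ] [482.8 421.5 190. ] 272.1674930298216
yaw wall y dir 27.09689724869652
yaw wall y dir 27.457377917379574
AD 25.82381867747232 BC 25.94425007365182
[537.4 248.4 202. ] [583.  261.1 202. ]
[523.2 224.3  79. ]
```

```bash
cat >> h.py <<'E'
def toolR(yaw,tilt):  # tool x along m-y, z forward/down, tilt from vertical
    M=R.from_euler('z',yaw,degrees=True).as_matrix(); s,c=np.sin(np.radians(tilt)),np.cos(np.radians(tilt))
    return M@np.array([[0,c,s],[1,0,0],[0,s,-c]])
def delta(Rd,pd):  # pd = desired measured TCP
    s=sense(); R0=R.from_euler('xyz',s['tcp_rot'],degrees=True).as_matrix()
    w=R.from_matrix(R0.T@Rd).as_rotvec(); t=R0.T@(np.array(pd)-s['tool_pos'])/10
    print('rotvec',np.round(w,4),'ang',round(np.degrees(np.linalg.norm(w)),1),'shift cm',np.round(t,2)); return w,t
E
python3 - <<'E'
from h import *
np.set_printoptions(precision=1,suppress=True)
for q in ('glue_c',):
  o=[(c,place_of(c,q)[0]['at']) for c in('scene','side')]; print(q,*tri(o))
Rd=toolR(26.5,50); M=R.from_euler('z',26.5,degrees=True).as_matrix()
g=np.array([570,265,190.])+M@np.array([-68,0,-36]); print('grasp',g)
tcp=g+Rd[:,2]*19; print('tcp',tcp,Rd[:,2])
pre=tcp-Rd[:,2]*150+[0,0,40]; print(pre); delta(Rd,pre)
E
```

```text
Traceback (most recent call last):
IndexError: list index out of range
```

Run:
```python
from h import *
np.set_printoptions(precision=1,suppress=True)
print('glue',onz('side',(192,256),190),onz('scene',(211,370),190))
Rd=toolR(26.5,50); M=R.from_euler('z',26.5,degrees=True).as_matrix()
g=np.array([570,265,190.])+M@np.array([-68,0,-36]); print('grasp',g)
tcp=g+Rd[:,2]*19; print('tcp',tcp,Rd[:,2])
pre=tcp-Rd[:,2]*150+[0,0,40]; print(pre); delta(Rd,pre)
```

```text
glue [404.5  98.8 190. ] [406.4 121.8 190. ]
grasp [509.1 234.7 154. ]
tcp [522.2 241.2 141.8] [ 0.7  0.3 -0.6]
[419.3 189.9 278.2]
rotvec [-0.5  0.9 -1.9] ang 123.0 shift cm [-18.1 -19.   -4.7]
```

apply_moves(
  targets="0 0 -0.1 -1 -3 -1 8.5; 0 0 -0.24 -3 -6 -2 8.5; 0 0 -0.38 -5 -9 -3.5 8.5; 0 0 -0.52 -7.5 -12 -5 8.5; 0 0 -0.66 -10 -15 -6.5 8.5",
)

```text
time: 1.35
tool_pos: [499.0, 151.0, 296.9]
tcp_rot: [-180.0, -0.0, 38.1]
ft_force: [0.8, 1.0, 0.1]
finger_gap: 85.1
```

Run:
```python
from h import *
np.set_printoptions(precision=2,suppress=True)
s=sense();print(s['time'],s['tool_pos'],s['tcp_rot'],s['joint_pos'])
Rd=toolR(26.5,45); M=R.from_euler('z',26.5,degrees=True).as_matrix()
g=np.array([570,265,190.])+M@np.array([-68,0,-36])
tcp=g+Rd[:,2]*19; pre=tcp-Rd[:,2]*130+[0,0,40]; print(pre)
delta(toolR(26.5,0),[430,190,320]); delta(Rd,pre)
```

```text
1.35 [498.97 150.98 296.86] [-180.     -0.01   38.13] [ 11.2   -5.84  91.92   0.    93.91 -26.93]
[438.9  199.64 272.49]
rotvec [ 0.   -0.   -1.37] ang 78.4 shift cm [-3.02 -7.33 -2.31]
rotvec [-0.66  0.54 -1.29] ang 88.5 shift cm [-1.72 -7.54  2.44]
```

apply_moves(
  targets="-0.06 0.049 -0.116 -0.3 -1.5 -0.5 8.5; -0.12 0.098 -0.232 -0.6 -3 -0.5 8.5; -0.18 0.147 -0.348 -0.9 -4.5 -0.5 8.5; -0.24 0.196 -0.464 -1.2 -6 -0.5 8.5; -0.3 0.245 -0.58 -1.6 -7 -0.5 8.5",
)

```text
time: 1.85
tool_pos: [443.9, 196.5, 301.7]
tcp_rot: [159.4, -8.2, 73.3]
ft_force: [0.4, 0.7, 1.0]
finger_gap: 84.9
```

```bash
cat >> h.py <<'E'
def goto(yaw,tilt,p):
    s=sense(); print('t',round(s['time'],2),'pos',np.round(s['tool_pos'],1),'F',np.round(s['ft_force'],1)); return delta(toolR(yaw,tilt),p)
E
python3 - <<'E'
from h import *
goto(26.5,45,[439,200,272]); print(sense()['joint_pos'])
E
```

```text
t 1.85 pos [443.9 196.5 301.7] F [0.4 0.7 1. ]
rotvec [-0.3511  0.2945 -0.7106] ang 48.4 shift cm [-0.23 -1.58  2.58]
[ 23.09528054 -33.00605692 115.40609533  -7.21906514  76.70254476
 -48.33298288]
```

Run:
```python
from h import *
goto(26.5,45,[464,212,244])
```

```text
t 1.85 pos [443.9 196.5 301.7] F [0.4 0.7 1. ]
rotvec [-0.3511  0.2945 -0.7106] ang 48.4 shift cm [ 1.22 -0.73  6.15]
```

apply_moves(
  targets="-0.058 0.049 -0.118 0.2 0 0.5 8.5; -0.117 0.098 -0.237 0.4 -0.2 1.5 8.5; -0.175 0.147 -0.355 0.6 -0.4 2.5 8.5; -0.234 0.196 -0.474 0.9 -0.5 3.5 8.5; -0.292 0.245 -0.592 1.2 -0.7 4.5 8.5",
)

```text
time: 2.35
tool_pos: [466.0, 214.5, 257.4]
tcp_rot: [139.0, -2.5, 109.5]
ft_force: [1.8, 1.6, 0.6]
finger_gap: 85.0
```

Run:
```python
from h import *
goto(26.5,45,[464,212,244]); print(sense()['joint_pos'])
```

```text
t 2.35 pos [466.  214.5 257.4] F [1.8 1.6 0.6]
rotvec [-0.0674  0.051  -0.1188] ang 8.4 shift cm [-0.23 -1.08  0.83]
[ 15.9637589  -51.1784953  136.57007606   5.2402759   53.86119995
 -94.14697241]
```

apply_moves(
  targets="0 0 0 0 0.5 1 8.5; -0.01 0.01 -0.02 0 1 2 8.5; -0.03 0.02 -0.05 0 1.5 2.7 8.5; -0.05 0.04 -0.08 0 1.6 3.2 8.5; -0.067 0.051 -0.119 0 1.6 3.2 8.5",
)

```text
time: 2.85
tool_pos: [497.1, 225.5, 244.0]
tcp_rot: [135.1, -0.1, 116.3]
ft_force: [-0.8, -0.2, -1.1]
finger_gap: 85.0
```

Run:
```python
from h import *
np.set_printoptions(precision=1,suppress=True)
g=goto(26.5,45,[522.2,241.2,142]); print(sense()['joint_pos'])
w=save('wrist1','wrist')
for q in ('muffs_crown','drawer_edge','muffs_mid','muffs'): print(q,[(np.round(d['at'],1).tolist(),round(d['confidence'],2)) for d in place_of('wrist',q)])
sc=save('scene1','scene')
for q in ('muffs_crown','rail_seat','hung_crown'): print(q,[(np.round(d['at'],1).tolist(),round(d['confidence'],2)) for d in place_of('scene',q)])
sd=save('side1','side')
for q in ('muffs_crown','rail_seat','hung_crown'): print(q,[(np.round(d['at'],1).tolist(),round(d['confidence'],2)) for d in place_of('side',q)])
print('proj crown guess', proj('wrist',[570,265,190]))
```

```text
t 2.85 pos [497.1 225.5 244. ] F [-0.8 -0.2 -1.1]
rotvec [-0.  0. -0.] ang 0.3 shift cm [ 0.3 -5.1  9.3]
[  12.4  -46.7  137.4   13.7   46.  -109.5]
muffs_crown [([222.6, 322.1], 0.77)]
drawer_edge []
muffs_mid []
muffs [([98.5, 322.2], 0.93)]
muffs_crown [([296.1, 431.8], 0.9), ([250.8, 345.2], 0.58)]
rail_seat [([175.4, 333.6], 0.65)]
hung_crown [([138.0, 273.0], 0.61)]
muffs_crown [([145.5, 279.3], 0.76), ([133.4, 192.5], 0.57)]
rail_seat [([163.3, 280.6], 0.65), ([220.2, 364.0], 0.59)]
hung_crown [([271.8, 423.6], 0.93)]
proj crown guess [np.float64(224.99747745696206), np.float64(321.7937282294001)]
```

View pics/wrist1.png

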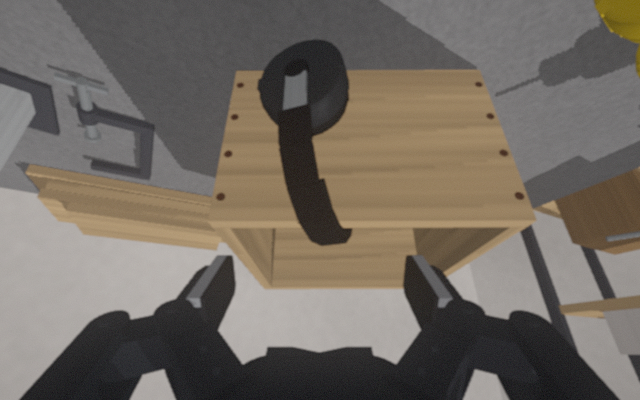

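The wrist view shows the outer cup at (85,305) and the crown at (238,330). The wall edge is level at row 222. The band runs obliquely, so the pair is yawed relative to the wall, and I'll fit its yaw by its silhouette.

```bash
cat > fit.py <<'E'
from h import *
from scipy.optimize import differential_evolution
def band(p):  # list of hexahedra corners of arch in world
    x,y,yaw,z=p; M=R.from_euler('z',yaw,degrees=True).as_matrix(); out=[]
    def seg(r0,r1,w,a0,a1,n):
        for a,b in zip(np.linspace(a0,a1,n+1)[:-1],np.linspace(a0,a1,n+1)[1:]):
            out.append(np.array([[r*np.sin(t),s*w/2,-65+r*np.cos(t)] for r in(r0,r1) for t in np.radians([a,b]) for s in(-1,1)]))
    seg(71,77,26,-90,90,16); seg(65,71,30,-45,45,8)
    return [q@M.T+[x,y,z] for q in out]
def render(P,p):
    m,Rc,c=P; im=np.zeros((400,640),np.uint8)
    for q in band(p):
        k=(q-c)@Rc; uv=np.stack([m['cx']-m['fx']*k[:,0]/k[:,2],m['cy']+m['fy']*k[:,1]/k[:,2]],1)
        cv2.fillConvexPoly(im,cv2.convexHull(np.round(uv*16).astype(np.int32)),1,shift=4)
    return im
E
python3 - <<'E'
from fit import *
np.set_printoptions(precision=1,suppress=True)
im=cv2.imread('pics/wrist1.png'); P=cam('wrist')
mask=(im.max(2)<70).astype(np.uint8); roi=(slice(125,250),slice(262,365))
f=lambda p:float((render(P,[*p[:3],190])[roi]!=mask[roi]).sum())
r=differential_evolution(f,[(555,585),(250,285),(10,55)],seed=0,maxiter=60,popsize=12); print(r.x,r.fun,mask[roi].sum())
o=im.copy(); e=render(P,[*r.x,190]); cs,_=cv2.findContours(e,0,2); cv2.drawContours(o,cs,-1,(0,0,255),1)
cv2.imwrite('pics/fit1.png',cv2.resize(o[40:260,220:420],None,fx=2.6,fy=2.6))
p=r.x; S=[tri([('scene',(250.8,345.2)),('side',(145.5,279.3))])]; print(S)
E
```

```text
[572.5 265.3  41.1] 996.0 4409
[(array([560.1, 255.9, 197. ]), [np.float64(2.465847699123877), np.float64(2.4658476991236524)])]
```

View pics/fit1.png

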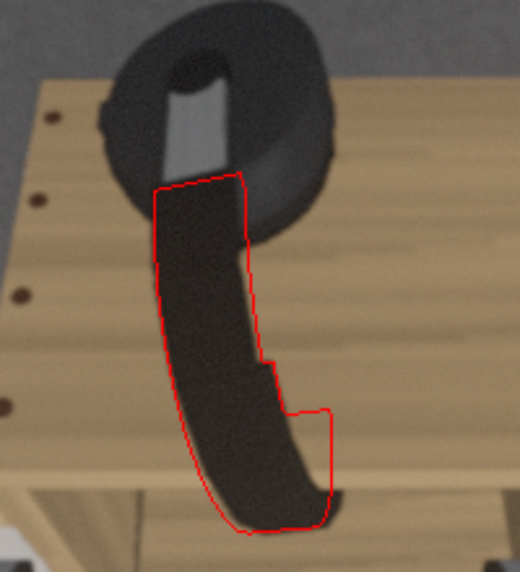

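```bash
sed -i 's/-90,90,16/-90,20,14/; s/-45,45,8/-45,6,6/' fit.py
python3 - <<'E'
from fit import *
np.set_printoptions(precision=1,suppress=True)
im=cv2.imread('pics/wrist1.png'); P=cam('wrist')
mask=(im.max(2)<70).astype(np.uint8); roi=(slice(137,250),slice(262,365))
f=lambda p:float((render(P,[*p[:3],190])[roi]!=mask[roi]).sum())
r=differential_evolution(f,[(555,585),(250,285),(10,55)],seed=0,maxiter=60,popsize=12); print(r.x,r.fun,mask[roi].sum())
x,y,yaw=r.x; M=R.from_euler('z',yaw,degrees=True).as_matrix(); a=np.radians(67)
g=np.array([x,y,190])+M@[-74*np.sin(a),0,-65+74*np.cos(a)]; Rd=toolR(yaw,45)
t=g+Rd[:,2]*19; print('grasp',g,'tcp',t); goto(yaw,45,t-Rd[:,2]*50); goto(yaw,45,t)
E
```

```text
[570.1 269.7  45.6] 442.0 3871
grasp [522.4 221.  153.9] tcp [531.8 230.6 140.5]
t 3.5 pos [497.1 225.7 244.9] F [-1.2  0.2  0.1]
rotvec [-0.   0.2 -0.2] ang 19.3 shift cm [-2.3 -4.9  4.9]
t 3.5 pos [497.1 225.7 244.9] F [-1.2  0.2  0.1]
rotvec [-0.   0.2 -0.2] ang 19.3 shift cm [-1.1 -5.   9.8]
```

Run:
```python
from h import *
np.set_printoptions(precision=2,suppress=True)
o=[]
for c in('scene','side'):
  r=[d for d in place_of(c,'glue_c')]; print(c,[(d['at'],d['confidence']) for d in r]); 
  if r:o.append((c,r[0]['at']))
if len(o)==2: print(*tri(o))
for c,a in o: print(onz(c,a,79))
M=R.from_euler('z',45,degrees=True).as_matrix(); a=np.radians(66)
g=np.array([570,269,190])+M@[-74*np.sin(a),0,-65+74*np.cos(a)]
for tilt in(38,42):
  Rd=toolR(45,tilt); t=g+Rd[:,2]*19
  print('tilt',tilt,'grasp',g,'tcp',t,'z',Rd[:,2],'cam',t+Rd@np.array(camera_model('wrist')['T_tool_cam'])[:3,3])
  goto(45,tilt,t-Rd[:,2]*40+[0,0,15]); goto(45,tilt,t)
```

```text
scene [([224.3, 366.1], 0.64)]
side [([214.5, 254.5], 0.79)]
[401.71 111.06  91.04] [np.float64(4.797514233743813), np.float64(4.79751423374387)]
[401.44 101.64  79.  ]
[401.82 125.32  79.  ]
tilt 38 grasp [522.2 221.2 155.1] tcp [530.47 229.47 140.13] z [ 0.44  0.44 -0.79] cam [425.61 124.96 205.14]
t 3.6 pos [497.1 225.6 244.8] F [-1.1 -0.3 -0.1]
rotvec [ 0.12  0.22 -0.25] ang 20.0 shift cm [-1.94 -3.51  4.7 ]
t 3.6 pos [497.1 225.6 244.8] F [-1.1 -0.3 -0.1]
rotvec [ 0.12  0.22 -0.25] ang 20.0 shift cm [-1.16 -5.15  9.65]
tilt 42 grasp [522.2 221.2 155.1] tcp [531.19 230.19 140.98] z [ 0.47  0.47 -0.74] cam [423.38 122.72 195.51]
t 3.6 pos [497.1 225.6 244.8] F [-1.1 -0.3 -0.1]
rotvec [ 0.05  0.22 -0.24] ang 19.0 shift cm [-1.97 -3.66  4.7 ]
t 3.6 pos [497.1 225.6 244.8] F [-1.1 -0.3 -0.1]
rotvec [ 0.05  0.22 -0.24] ang 19.0 shift cm [-1.12 -5.02  9.65]
```

apply_moves(
  targets="0.04 0.07 -0.08 -0.5 -1 1 8.5; 0.08 0.15 -0.17 -1 -2 2 8.5; 0.12 0.22 -0.25 -1.5 -3 3.5 8.5; 0.12 0.22 -0.25 -1.9 -3.5 4.7 8.5; 0.12 0.22 -0.25 -1.9 -3.5 4.7 8.5",
)

```text
time: 4.1
tool_pos: [512.6, 211.4, 183.9]
tcp_rot: [142.2, -0.3, 135.2]
ft_force: [-0.1, -0.6, -0.7]
finger_gap: 84.9
```

Run:
```python
from fit import *
np.set_printoptions(precision=2,suppress=True)
print(sense()['joint_pos'])
goto(45,38,[530.5,229.5,140.1])
P=cam('wrist'); im=save('wrist2','wrist')[:,:,::-1].copy()
cs,_=cv2.findContours(render(P,[570.1,269.7,45.6,190]),0,2); cv2.drawContours(im,cs,-1,(0,0,255),1)
cv2.imwrite('pics/w2.png',im)
```

```text
[   0.09  -28.04  129.66   32.44   54.54 -148.52]
t 4.1 pos [512.6 211.4 183.9] F [-0.1 -0.6 -0.7]
rotvec [-0.   -0.01 -0.  ] ang 0.4 shift cm [-0.01 -0.67  5.02]
```

View pics/w2.png

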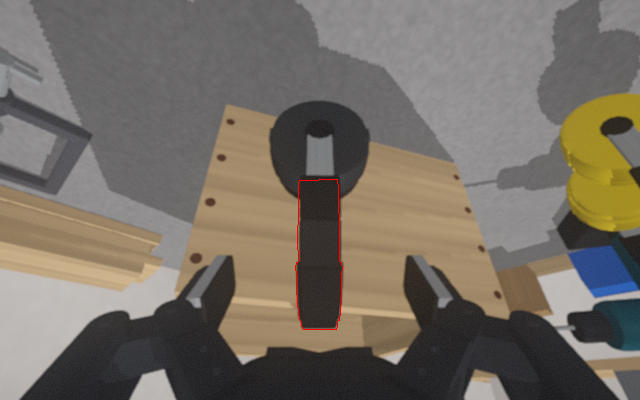

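The red silhouette fit matches the band at columns 298–340, rows 180–328. The band is centred between the fingers and square to the jaws, so I'll advance and grip.

apply_moves(
  targets="0 0 0 0 -0.2 1 8.5; 0 0 0 0 -0.4 2 8.5; 0 0 0 0 -0.5 3 8.5; 0 0 0 0 -0.6 4 8.5; 0 0 0 0 -0.7 5 8.5",
)

```text
time: 4.65
tool_pos: [530.8, 231.0, 142.4]
tcp_rot: [142.0, -0.1, 135.3]
ft_force: [-0.7, -0.0, 1.1]
finger_gap: 84.6
```

Run:
```python
from h import *
print(sense()['joint_pos'].round(1),sense()['wrist_torque'])
goto(45.3,38,[530.5,229.5,140.1])
```

```text
[   3.   -20.4  129.    34.6   47.  -150.8] [-2.07731719e-01  2.44757273e-01 -6.74393694e-05]
t 4.65 pos [530.8 231.  142.4] F [-0.7 -0.   1.1]
rotvec [ 0.0003 -0.0014 -0.0008] ang 0.1 shift cm [-0.09 -0.24  0.1 ]
```

apply_moves(
  targets="0 0 0 0 -0.1 0 5; 0 0 0 0 -0.2 0.1 3; 0 0 0 0 -0.2 0.1 2; 0 0 0 0 -0.2 0.1 1.5; 0 0 0 0 -0.2 0.1 1.5",
  force=90,
)

```text
time: 5.15
tool_pos: [530.3, 229.5, 141.6]
tcp_rot: [141.9, -0.1, 135.3]
ft_force: [-0.7, -0.6, -0.1]
finger_gap: 24.2
```

apply_moves(
  targets="0 0 0 0 0.3 -0.4 1.5; 0 0 0 0 0.9 -1.2 1.5; 0 0 0 0 1.8 -2.4 1.5; 0 0 0 0 3 -3.9 1.5; 0 0 0 0 4.3 -5.5 1.5",
)

```text
time: 5.65
tool_pos: [530.0, 229.5, 212.6]
tcp_rot: [142.0, -0.1, 135.3]
ft_force: [0.5, 0.3, -1.7]
finger_gap: 24.2
```

Run:
```python
from h import *
s=sense();print(s['joint_pos'].round(1),s['wrist_torque'].round(2),s['ft_force'],s['tcp_rot'])
```

```text
[   2.8  -25.9  125.2   30.6   54.9 -144.5] [-0.43  0.41 -0.01] [ 0.52875853  0.28135534 -1.73971136] [ 1.41979993e+02 -7.61679459e-02  1.35275193e+02]
```

apply_moves(
  targets="0 0 0 0 1.7 -2.2 1.5; 0 0 0 0 3.4 -4.4 1.5; 0 0 0 0 5.1 -6.6 1.5; 0 0 0 0 6.8 -8.8 1.5; 0 0 0 0 8.6 -11 1.5",
)

```text
time: 6.15
tool_pos: [529.9, 229.2, 353.2]
tcp_rot: [141.9, -0.0, 135.3]
ft_force: [-0.6, 0.0, -1.6]
finger_gap: 24.3
```

Run:
```python
from h import *
np.set_printoptions(precision=1,suppress=True)
s=sense();print(s['joint_pos'].round(1),s['wrist_torque'].round(2),s['ft_force'],s['tcp_rot'],s['tool_pos'])
a=save('scene2','scene');b=save('side2','side');w=save('wrist3','wrist')
for c in('scene','side'):
  for q in ('rail_seat','hung_crown','muffs_crown','stand'): print(c,q,[(np.round(d['at'],1).tolist(),round(d['confidence'],2)) for d in place_of(c,q)])
x=cv2.resize(a[85:245,195:355],(400,400),interpolation=cv2.INTER_CUBIC)
y=cv2.resize(b[120:320,310:510],(400,400),interpolation=cv2.INTER_CUBIC)
cv2.imwrite('pics/rail.png',np.hstack([x,y])[:,:,::-1])
```

```text
[   2.8  -29.6  113.1   26.5   68.7 -136. ] [-0.4  0.4 -0. ] [-0.6  0.  -1.6] [141.9  -0.  135.3] [529.9 229.2 353.2]
scene rail_seat [([172.2, 295.2], 0.64)]
scene hung_crown [([140.3, 272.7], 0.65)]
scene muffs_crown [([217.2, 347.0], 0.82), ([296.8, 432.6], 0.77)]
scene stand []
side rail_seat [([218.5, 365.3], 0.93)]
side hung_crown [([274.6, 422.1], 0.65), ([331.2, 317.2], 0.56)]
side muffs_crown [([82.3, 276.5], 0.83)]
side stand [([357.3, 333.3], 0.63)]
```

View pics/rail.png

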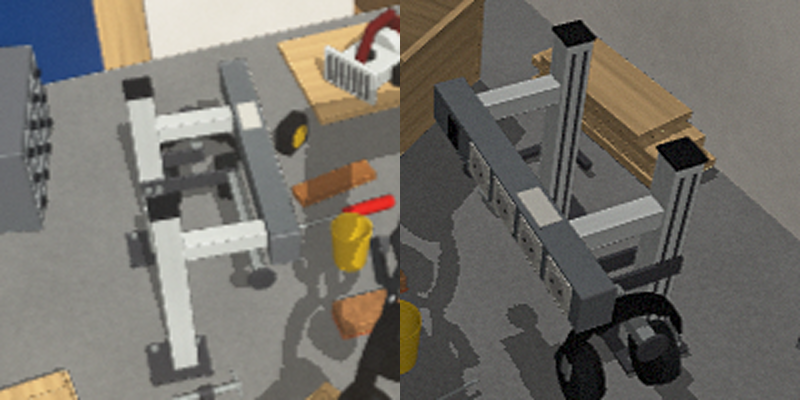

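The crops are clear. They show the free rail end with its round stop under the trunking at scene crop (262,277), the post caps at (163,204) and (137,87) in the scene view and (175,35) and (280,152) in the side view, and the second pair on its peg.

Run:
```python
from h import *
np.set_printoptions(precision=1,suppress=True)
S=lambda X,Y:('scene',(85+.4*Y,195+.4*X)); D=lambda X,Y:('side',(120+.5*Y,310+.5*X))
p1=tri([S(163,204),D(175,35)]); p2=tri([S(137,87),D(280,152)]); print(p1,p2)
for a,b in ((S(163,204),S(137,87)),(D(175,35),D(280,152))):
  A,B=onz(*a,360),onz(*b,360); d=A-B; print(A,B,np.linalg.norm(d),'yaw',np.degrees(np.arctan2(d[1],d[0]))-90)
# trunking end top corners side: left end outer (y=140)
print('rail',tri([('scene',(172.2,295.2)),('side',(218.5,365.3))]))
for c,a in (('scene',(172.2,295.2)),('side',(218.5,365.3))): print(onz(c,a,195))
```

```text
(array([756. , -70.8, 362.8]), [np.float64(0.7164907933259651), np.float64(0.7164907933259175)]) (array([ 725.6, -323.1,  364.3]), [np.float64(0.8635216950928419), np.float64(0.8635216950927299)])
[755. -73. 360.] [ 725.4 -329.   360. ] 257.7096262255264 yaw -6.600023275966862
[759.4 -67.9 360. ] [ 728.3 -319.7  360. ] 253.68352820712616 yaw -7.036997912454254
rail (array([ 608.7, -153.2,  200. ]), [np.float64(2.7544279687201816), np.float64(2.754427968720281)])
[ 605.1 -156.1  195. ]
[ 614.5 -149.9  195. ]
```

```bash
cat >> fit.py <<'E'
Rg=R.from_euler('xyz',[141.9,-.1,135.3],degrees=True).as_matrix(); pg=np.array([530.3,229.5,141.6])
Mg=R.from_euler('z',45.6,degrees=True).as_matrix(); cg=np.array([570.1,269.7,190.])
Rtm=Rg.T@Mg; ctm=Rg.T@(cg-pg)      # muffs axes and crown in tool frame
def muffs_now(pitch=0,yaw=0,dc=(0,0,0)):
    s=sense(); Rt=R.from_euler('xyz',s['tcp_rot'],degrees=True).as_matrix()
    # pitch about m-y through grasp point (tool 0,0,-19)
    Q=Rtm@R.from_euler('yz',[pitch,yaw],degrees=True).as_matrix()
    gl=Rtm.T@(np.array([0,0,-19.])-ctm); c=np.array([0,0,-19.])-Q@(gl-np.array(dc))
    return Rt@Q, np.array(s['tool_pos'])+Rt@c
def draw(im,P,Rm,c,col=(0,0,255)):
    m,Rc,cp=P
    for r,w,a in((77,26,90),(71,26,90),(65,30,45)):
        for s in(-1,1):
            q=np.array([[r*np.sin(t),s*w/2,-65+r*np.cos(t)] for t in np.radians(np.linspace(-a,a,40))])@Rm.T+c
            k=(q-cp)@Rc; uv=np.stack([m['cx']-m['fx']*k[:,0]/k[:,2],m['cy']+m['fy']*k[:,1]/k[:,2]],1)
            cv2.polylines(im,[np.round(uv*8).astype(np.int32)],False,col,1,cv2.LINE_AA,3)
E
python3 - <<'E'
from fit import *
np.set_printoptions(precision=1,suppress=True)
Rm,c=muffs_now(); print('crown pred',c,R.from_matrix(Rm).as_euler('xyz',degrees=True),'tri',tri([('scene',(217.2,347)),('side',(82.3,276.5))]))
o=[]
for n,k,(r0,c0,h,w) in (('wrist3','wrist',(100,220,250,200)),('scene2','scene',(180,290,110,120)),('side2','side',(50,220,120,120))):
    im=cv2.imread(f'pics/{n}.png'); raw=im.copy(); draw(im,cam(k),Rm,c)
    z=[cv2.resize(q[r0:r0+h,c0:c0+w],(266,290)) for q in(raw,im)]; o.append(np.vstack(z))
cv2.imwrite('pics/grip.png',np.hstack(o))
E
```

```text
crown pred [569.9 269.7 397.5] [ 0.1  0.2 45.6] tri (array([571.9, 270.8, 409.9]), [np.float64(4.0112385307717995), np.float64(4.011238530771972)])
```

View pics/grip.png

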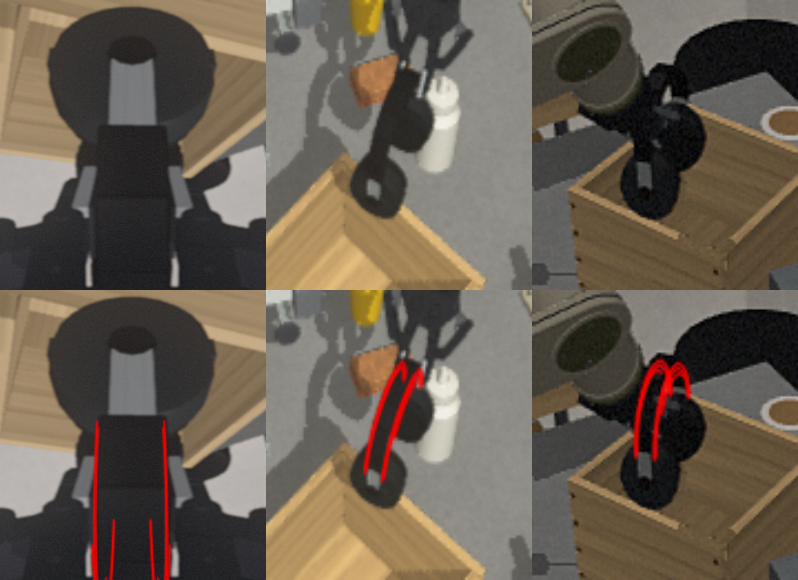

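The overlay shows the muffs sitting in the jaws as modelled: band edges within 1–2 px in the wrist view, upright, no sag. Now I'll work out the rail approach.

```bash
cat >> fit.py <<'E'
seat=np.array([609.7,-155.5,0.]); ryaw=-6.8
def torail(x,y,z,seat=seat,ryaw=ryaw):   # crown at (x,y) rail frame, world height z
    Rm=R.from_euler('z',ryaw,degrees=True).as_matrix()
    Rt=Rm@Rtm.T; p=seat+Rm@[x,y,0]+[0,0,z]-Rt@ctm
    s=sense(); print('t',round(s['time'],2),'pos',np.round(s['tool_pos'],1),'->',np.round(p,1),'F',np.round(s['ft_force'],1),'T',np.round(s['wrist_torque'],2)); return delta(Rt,p)
E
python3 - <<'E'
from fit import *
np.set_printoptions(precision=1,suppress=True)
print('ycup',onz('scene',(85+.4*225,195+.4*352),85), 'sander',onz('scene',(210,342),15))
torail(0,200,330);print(sense()['joint_pos'])
E
```

```text
ycup [ 416.5 -180.3   85. ] sander [440.6 -43.1  15. ]
t 6.7 pos [530.  229.4 349.3] -> [577.2  50.1 281.6] F [-0.7 -0.1 -1.7] T [-0.4  0.4 -0. ]
rotvec [-0.  -0.6  0.7] ang 52.4 shift cm [-16.  -11.6  -0.5]
[   2.8  -29.4  113.3   26.6   68.5 -136.2]
```

Run:
```python
from fit import *
w,t=torail(0,200,385);print(w.round(4).tolist(),t.round(2).tolist())
```

```text
t 6.7 pos [530.  229.4 349.3] -> [577.2  50.1 336.6] F [-0.7 -0.1 -1.7] T [-0.38  0.42 -0.02]
rotvec [-0.0047 -0.5639  0.7196] ang 52.4 shift cm [-15.98  -8.17  -4.83]
[-0.0047, -0.5639, 0.7196] [-15.98, -8.17, -4.83]
```

apply_moves(
  targets="0 -0.073 0.094 -2.1 -1.1 -0.6 1.5; 0 -0.147 0.187 -4.2 -2.1 -1.3 1.5; 0 -0.22 0.281 -6.2 -3.2 -1.9 1.5; 0 -0.293 0.374 -8.3 -4.2 -2.5 1.5; 0 -0.367 0.468 -10.4 -5.3 -3.1 1.5",
)

```text
time: 7.2
tool_pos: [561.4, 112.2, 341.8]
tcp_rot: [142.0, -0.1, 100.9]
ft_force: [-0.3, 0.3, -2.0]
finger_gap: 24.2
```

Run:
```python
from fit import *
w,t=torail(0,200,330);print(w.round(4).tolist(),t.round(2).tolist(),sense()['joint_pos'].round(1))
```

```text
t 7.2 pos [561.4 112.2 341.8] -> [577.2  50.1 281.6] F [-0.3  0.3 -2. ] T [-0.11  0.6  -0.01]
rotvec [-0.0024 -0.1934  0.2483] ang 18.0 shift cm [-6.4  -3.4   4.97]
[-0.0024, -0.1934, 0.2483] [-6.4, -3.4, 4.97] [  3.  -35.2 117.8   5.7  59.7 -99.1]
```

apply_moves(
  targets="0 -0.06 0.08 -1.7 -0.8 0.5 1.5; 0 -0.12 0.16 -3.4 -1.7 1.5 1.5; 0 -0.19 0.25 -5 -2.5 2.8 1.5; 0 -0.193 0.248 -6.4 -3.1 4 1.5; 0 -0.193 0.248 -6.4 -3.4 5 1.5",
)

```text
time: 7.7
tool_pos: [577.3, 50.7, 279.7]
tcp_rot: [142.2, -0.0, 83.2]
ft_force: [-0.1, 0.3, -2.1]
finger_gap: 24.0
```

Run:
```python
from fit import *
np.set_printoptions(precision=1,suppress=True)
w,t=torail(0,200,219);print(sense()['joint_pos'].round(1))
# camera now sees rail end? snapshot all; detect
w=save('wrist4','wrist');a=save('scene3','scene');b=save('side3','side')
for c in('scene','side','wrist'):
  for q in ('rail_seat','muffs_crown'): print(c,q,[(np.round(d['at'],1).tolist(),round(d['confidence'],2)) for d in place_of(c,q)])
Rm,cc=muffs_now(); print(cc,proj('scene',cc),proj('side',cc))
# overlay stand model: trunking box & bar & stop at 0 and 14 lower
M=R.from_euler('z',ryaw,degrees=True).as_matrix()
o=[]
for n,k,(r0,c0,h,ww) in (('scene2','scene',(95,235,120,120)),('side2','side',(150,320,150,150))):
    im=cv2.imread(f'pics/{n}.png')[r0:r0+h,c0:c0+ww]; f=400/h; im=cv2.resize(im,(400,400),interpolation=cv2.INTER_CUBIC); raw=im.copy()
    pt=lambda X:tuple(int(v) for v in ((np.array(proj(k,seat+M@np.array(X,float)))-[r0,c0])*f)[::-1])
    def box(xs,ys,zs,col):
        for i in(0,1):
            for j in(0,1):
                cv2.line(im,pt([xs[i],ys[j],zs[0]]),pt([xs[i],ys[j],zs[1]]),col,1);cv2.line(im,pt([xs[0],ys[i],zs[j]]),pt([xs[1],ys[i],zs[j]]),col,1);cv2.line(im,pt([xs[i],ys[0],zs[j]]),pt([xs[i],ys[1],zs[j]]),col,1)
    box((-53,-7),(-260,140),(245,305),(0,0,255)); box((115,155),(85,125),(0,360),(0,255,255)); box((115,155),(-175,-135),(0,360),(0,255,255))
    for h_,col in((0,(0,255,0)),(14,(255,0,0))):
        for i in range(36):
            A,B=[pt([22*np.cos(q),108,185-h_+22*np.sin(q)]) for q in np.radians([10*i,10*i+10])]; cv2.line(im,A,B,col,1)
    o.append(im)
cv2.imwrite('pics/ov.png',np.hstack(o))
```

```text
t 7.7 pos [577.3  50.7 279.7] -> [577.2  50.1 170.6] F [-0.1  0.3 -2.1] T [0.1 0.6 0. ]
rotvec [-0. -0.  0.] ang 0.4 shift cm [-0.1 -6.7  8.6]
[  4.1 -31.6 121.9  -8.4  52.6 -76.2]
scene rail_seat [([171.6, 293.0], 0.88)]
scene muffs_crown [([295.4, 431.0], 0.85), ([189.8, 306.9], 0.84), ([159.0, 324.1], 0.33)]
side rail_seat [([220.2, 365.7], 0.56), ([327.6, 315.5], 0.25)]
side muffs_crown [([136.0, 192.0], 0.98), ([138.7, 331.8], 0.82), ([220.4, 364.0], 0.36)]
wrist rail_seat [([195.2, 87.0], 0.78)]
wrist muffs_crown []
[634.2  44.6 331.1] [np.float64(186.95068423200402), np.float64(304.324620930071)] [np.float64(138.25560188698907), np.float64(335.724445027194)]
```

View pics/ov.png

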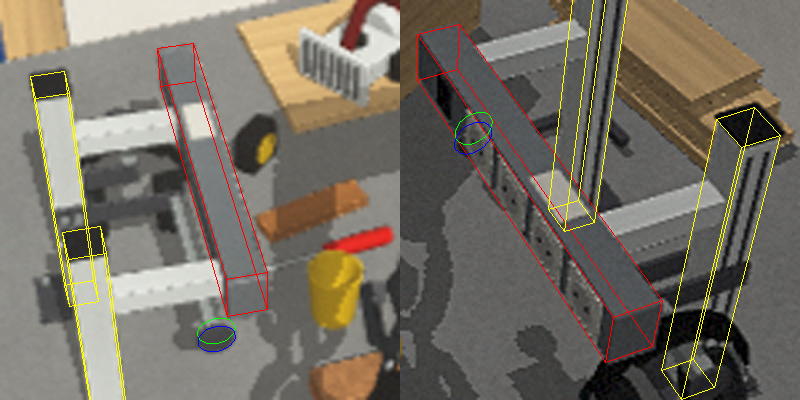

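The model of the stand fits the trunking and posts to about 1–2 px in both views. The stop disc at (216,336) lies nearer the lower (blue) setting. I'll go down beside the end stop.

apply_moves(
  targets="0 0 0 0 -1.3 1.7 1.5; 0 0 0 0 -2.6 3.4 1.5; 0 0 0 0 -4 5.1 1.5; 0 0 0 -0.1 -5.5 7.1 1.5; 0 0 0 -0.1 -6.7 8.6 1.5",
)

```text
time: 8.65
tool_pos: [577.4, 50.2, 171.6]
tcp_rot: [142.1, -0.1, 83.2]
ft_force: [-0.8, 0.6, -2.3]
finger_gap: 24.5
```

Run:
```python
from fit import *
np.set_printoptions(precision=1,suppress=True)
torail(0,200,219);print(sense()['joint_pos'].round(1))
a=save('scene4','scene');b=save('side4','side');w=save('wrist5','wrist')
for c in('scene','side'):
  for q in ('rail_seat','muffs_crown'): print(c,q,[(np.round(d['at'],1).tolist(),round(d['confidence'],2)) for d in place_of(c,q)])
Rm,cc=muffs_now(); print(cc,proj('scene',cc),proj('side',cc))
M=R.from_euler('z',ryaw,degrees=True).as_matrix()
o=[]
for n,k,(r0,c0,h) in (('scene4','scene',(140,240,100)),('side4','side',(130,280,120))):
    im=cv2.imread(f'pics/{n}.png')[r0:r0+h,c0:c0+h]; f=400/h; im=cv2.resize(im,(400,400),interpolation=cv2.INTER_CUBIC)
    P=cam(k);m=dict(P[0]);
    for kk in('fx','fy'):m[kk]*=f
    m['cx']=(m['cx']-c0)*f;m['cy']=(m['cy']-r0)*f
    if k=='scene':
      pt=lambda X:tuple(int(v) for v in ((np.array(proj(k,seat+M@np.array(X,float)))-[r0,c0])*f)[::-1])
      for h_,col in((0,(0,255,0)),(14,(255,0,0))):
        for i in range(36):
            A,B=[pt([22*np.cos(q),108,185-h_+22*np.sin(q)]) for q in np.radians([10*i,10*i+10])]; cv2.line(im,A,B,col,1)
    draw(im,(m,P[1],P[2]),Rm,cc); o.append(im)
cv2.imwrite('pics/ov2.png',np.hstack(o))
```

```text
t 8.65 pos [577.4  50.2 171.6] -> [577.2  50.1 170.6] F [-0.8  0.6 -2.3] T [ 0.1  0.6 -0.1]
rotvec [-0. -0.  0.] ang 0.3 shift cm [-0.  -0.1  0.1]
[  4.1 -26.5 130.  -10.4  39.5 -73.3]
scene rail_seat [([169.5, 296.5], 0.79)]
scene muffs_crown [([296.4, 432.8], 0.94), ([207.2, 306.7], 0.56)]
side rail_seat [([216.8, 363.2], 0.8)]
side muffs_crown [([170.9, 330.2], 0.8)]
[635.   43.7 223.7] [np.float64(206.4326200095868), np.float64(304.5702622478645)] [np.float64(168.49487395689061), np.float64(335.195622953473)]
```

View pics/ov2.png

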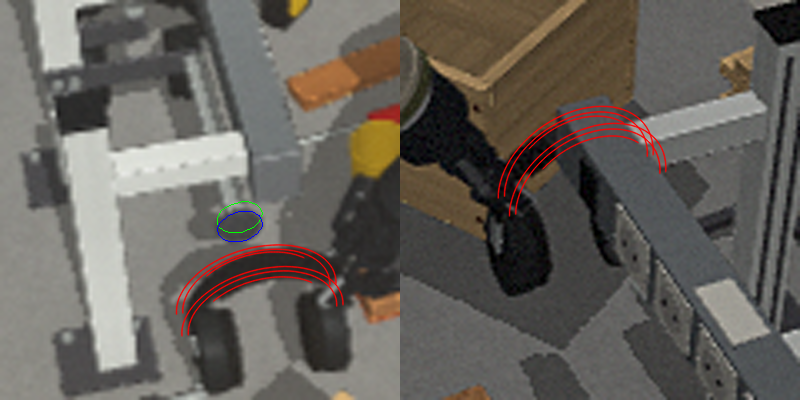

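Run:
```python
from fit import *
np.set_printoptions(precision=1,suppress=True)
s=sense();print(s['time'],s['tool_pos'],s['tcp_rot'])
from scipy.optimize import differential_evolution
def hexes():
    out=[]
    for r0,r1,w,a,n in((71,77,26,90,16),(65,71,30,45,8)):
        A=np.linspace(-a,a,n+1)
        for u,v in zip(A[:-1],A[1:]): out.append(np.array([[r*np.sin(t),q*w/2,-65+r*np.cos(t)] for r in(r0,r1) for t in np.radians([u,v]) for q in(-1,1)]))
    for sg in(-1,1):
        out.append(np.array([[sg*x,38*np.cos(t),-111+44*np.sin(t)] for x in(36,68) for t in np.radians(np.arange(0,360,15))]))
        out.append(np.array([[sg*x,y,z] for x in(71,77) for y in(-9,9) for z in(-65,-105)]))
    return out
H=hexes()
def rend(P,Rm,c):
    m,Rc,cp=P; im=np.zeros((400,640),np.uint8)
    for h in H:
        k=(h@Rm.T+c-cp)@Rc; uv=np.stack([m['cx']-m['fx']*k[:,0]/k[:,2],m['cy']+m['fy']*k[:,1]/k[:,2]],1)
        cv2.fillConvexPoly(im,cv2.convexHull(np.round(uv*16).astype(np.int32)),1,shift=4)
    return im
P=cam('scene'); im=cv2.imread('pics/scene4.png'); mask=(im.max(2)<62).astype(np.uint8)
roi=(slice(197,242),slice(276,322))
def pose(p): return muffs_now(p[0],p[1],(0,0,0))
f=lambda p:(lambda Rc:float((rend(P,Rc[0],Rc[1]+[p[2],p[3],p[4]])[roi]!=mask[roi]).sum()))(pose(p))
print(f([0]*5),mask[roi].sum())
r=differential_evolution(f,[(-12,12),(-6,6),(-8,8),(-8,8),(-8,8)],seed=1,maxiter=40,popsize=10);print('all',r.x,r.fun)
r=differential_evolution(lambda p:f([p[0],0,p[1],p[2],0]),[(-12,12),(-8,8),(-8,8)],seed=1,maxiter=40,popsize=10);print('pitch,xy',r.x,r.fun)
r2=differential_evolution(lambda p:f([0,0,p[0],p[1],p[2]]),[(-10,10)]*3,seed=1,maxiter=40,popsize=10);print('xyz only',r2.x,r2.fun)
o=np.zeros((45,46,3),np.uint8);o[...,0]=mask[roi]*255;o[...,2]=(lambda q:rend(P,*muffs_now())[roi])(0)*255
Rm,c=muffs_now(r.x[0]);o2=o.copy();o2[...,2]=rend(P,Rm,c+[r.x[1],r.x[2],0])[roi]*255
cv2.imwrite('pics/sil.png',np.hstack([cv2.resize(q,None,fx=8,fy=8,interpolation=0) for q in(o,o2)]))
```

```text
9.0 [578.9  50.3 175.3] [141.8  -0.1  83.2]
288.0 552
all [ 0.9 -3.  -6.8  0.8 -7. ] 150.0
pitch,xy [ 1.6 -5.9  2.4] 159.0
xyz only [-9.5  1.5 -4.2] 161.0
```

View pics/sil.png

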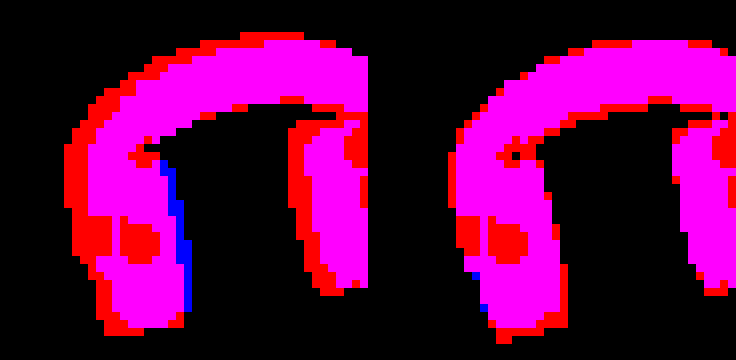

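```bash
sed -i 's/^def muffs_now/ctm=ctm+Rtm@np.array([-6.,0,-3])\ndef muffs_now/' fit.py
python3 - <<'E'
from fit import *
np.set_printoptions(precision=1,suppress=True)
print(tri([('scene',(207.2,306.7)),('side',(170.9,330.2))]),muffs_now()[1])
torail(0,100,220);torail(0,0,220)
E
```

```text
(array([624.2,  46.7, 217.4]), [np.float64(3.6151783387195446), np.float64(3.6151783387196508)]) [629.1  44.3 220.7]
t 9.0 pos [578.9  50.3 175.3] -> [571.4 -49.9 174.6] F [ 0.5  0.1 -1.9] T [ 0.   0.6 -0. ]
rotvec [ 0. -0.  0.] ang 0.3 shift cm [-10.    0.3   0.3]
t 9.0 pos [578.9  50.3 175.3] -> [ 559.5 -149.2  174.6] F [ 0.5  0.1 -1.9] T [ 0.   0.6 -0. ]
rotvec [ 0. -0.  0.] ang 0.3 shift cm [-20.    0.3   0.3]
```

apply_moves(
  targets="0 0 0 -1.5 0.2 0.1 1.5; 0 0 0 -3.5 0.3 0.2 1.5; 0 0 0 -5.5 0.3 0.2 1.5; 0 0 0 -7.5 0.3 0.2 1.5; 0 0 0 -9 0.3 0.2 1.5",
)

```text
time: 9.5
tool_pos: [571.3, -40.8, 175.0]
tcp_rot: [141.9, -0.0, 83.2]
ft_force: [-0.2, 0.3, -2.0]
finger_gap: 24.5
```

Run:
```python
from fit import *
np.set_printoptions(precision=1,suppress=True)
torail(0,105,220)
a=save('scene5','scene');b=save('side5','side'); s=sense(); print(s['tool_pos'],s['ft_force'],s['wrist_torque'])
for c in('scene','side'):
  for q in ('rail_seat','muffs_crown'): print(c,q,[(np.round(d['at'],1).tolist(),round(d['confidence'],2)) for d in place_of(c,q)])
Rm,cc=muffs_now(); print(cc,proj('scene',cc),proj('side',cc))
x=cv2.resize(a[150:230,250:340],(440,400),interpolation=cv2.INTER_CUBIC); y=cv2.resize(b[170:250,290:380],(360,400),interpolation=cv2.INTER_CUBIC)
cv2.imwrite('pics/entry.png',np.hstack([x,y])[:,:,::-1])
```

```text
t 9.5 pos [571.3 -40.8 175. ] -> [572.  -44.9 174.6] F [-0.2  0.3 -2. ] T [ 0.   0.6 -0. ]
rotvec [ 0. -0.  0.] ang 0.3 shift cm [-0.4  0.1  0.1]
[571.3 -41.4 174.9] [ 0.3 -0.2 -2.4] [ 0.1  0.6 -0. ]
scene rail_seat [([172.7, 295.2], 0.92)]
scene muffs_crown [([186.2, 299.7], 0.8), ([297.3, 432.2], 0.71)]
side rail_seat [([221.8, 364.0], 0.58), ([288.4, 309.3], 0.49)]
side muffs_crown [([186.2, 347.8], 0.78)]
[621.3 -45.1 219. ] [np.float64(189.00799764735842), np.float64(300.250347466715)] [np.float64(188.73483753014312), np.float64(347.24287337182346)]
```

View pics/entry.png

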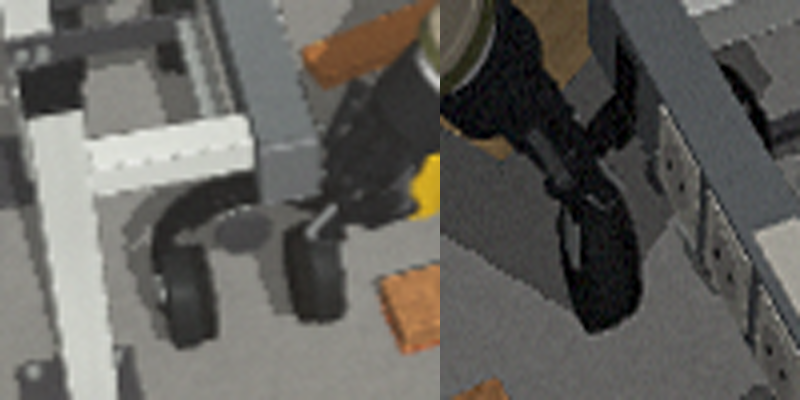

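The stop disc at (245,230) sits centrally between the cups (inner edges at 215 and 288, allowing for the lean of verticals in the image). The arch passes over the stop and under the trunking with almost no change in force. I'll carry on along the bar.

apply_moves(
  targets="0 0 0 -2 0 0 1.5; 0 0 0 -4.3 0 0 1.5; 0 0 0 -6.6 0 0 1.5; 0 0 0 -8.8 0 0 1.5; 0 0 0 -10.4 0 0 1.5",
)

```text
time: 10.3
tool_pos: [558.5, -143.3, 173.2]
tcp_rot: [142.0, -0.0, 83.2]
ft_force: [0.9, -0.2, -3.0]
finger_gap: 24.5
```

Run:
```python
from fit import *
np.set_printoptions(precision=1,suppress=True)
M=R.from_euler('z',ryaw,degrees=True).as_matrix()
for h in(0,5,10,14): print(h,proj('scene',seat+M@[0,108,185-h]))
b=snapshot('side');b=snapshot('side');b=snapshot('side')
torail(0,0,220); torail(0,0,200); print(muffs_now(),sense()['joint_pos'])
```

```text
0 [np.float64(194.34815614700736), np.float64(299.9145611224408)]
5 [np.float64(195.19191331411767), np.float64(299.94934009317456)]
10 [np.float64(196.03164217473335), np.float64(299.9839530204552)]
14 [np.float64(196.70054423159274), np.float64(300.0115246085449)]
t 10.45 pos [ 558.4 -143.1  172.9] -> [ 559.5 -149.2  174.6] F [-0.3 -0.  -2.7] T [0.1 0.5 0. ]
rotvec [-0. -0.  0.] ang 0.3 shift cm [-0.6  0.2 -0. ]
t 10.45 pos [ 558.4 -143.1  172.9] -> [ 559.5 -149.2  154.6] F [-0.3 -0.  -2.7] T [0.1 0.5 0. ]
rotvec [-0. -0.  0.] ang 0.3 shift cm [-0.6 -1.   1.6]
(array([[ 1. ,  0.1,  0. ],
       [-0.1,  1. ,  0. ],
       [-0. , -0. ,  1. ]]), array([ 608.7, -149.2,  218.2])) [ -27.5  -28.2  131.    18.7   42.6 -120.5]
```

apply_moves(
  targets="0 0 0 -0.1 -0.2 0.35 1.5; 0 0 0 -0.2 -0.45 0.7 1.5; 0 0 0 -0.3 -0.7 1.05 1.5; 0 0 0 -0.3 -0.95 1.4 1.5; 0 0 0 -0.3 -1.15 1.64 1.5",
)

```text
time: 10.95
tool_pos: [558.8, -145.5, 151.9]
tcp_rot: [142.1, -0.1, 83.2]
ft_force: [0.7, 0.1, -2.4]
finger_gap: 24.4
```

```bash
cat > st.py <<'E'
from fit import *
s=sense();print(round(s['time'],2),s['tool_pos'].round(1),'rot',s['tcp_rot'].round(1),'F',s['ft_force'].round(1),'T',s['wrist_torque'].round(2),'crown',muffs_now()[1].round(1),'q',s['joint_pos'].round(1))
E
python3 st.py
```

```text
10.95 [ 558.8 -145.5  151.9] rot [ 1.421e+02 -1.000e-01  8.320e+01] F [ 0.7  0.1 -2.4] T [ 0.03  0.55 -0.03] crown [ 609.1 -151.5  197.2] q [ -27.8  -26.2  131.9   20.2   40.  -122.6]
```

apply_moves(
  targets="0 0 0 0 -0.09 0.12 1.5; 0 0 0 0 -0.18 0.24 1.5; 0 0 0 0 -0.27 0.35 1.5; 0 0 0 0 -0.36 0.46 1.5; 0 0 0 0 -0.4 0.51 1.5",
)

```text
time: 11.45
tool_pos: [558.9, -146.0, 146.2]
tcp_rot: [142.0, -0.1, 83.2]
ft_force: [0.2, 0.4, -2.9]
finger_gap: 24.0
```

```bash
python3 st.py
```

```text
11.45 [ 558.9 -146.   146.2] rot [ 1.42e+02 -1.00e-01  8.32e+01] F [ 0.2  0.4 -2.9] T [ 0.11  0.59 -0.  ] crown [ 609.3 -152.   191.5] q [ -27.9  -25.6  132.2   20.5   39.2 -123. ]
```

Crown at about 191 mm and no contact yet. I'll go down in small steps.

apply_moves(
  targets="0 0 0 0 -0.06 0.08 1.5; 0 0 0 0 -0.12 0.16 1.5; 0 0 0 0 -0.18 0.24 1.5; 0 0 0 0 -0.25 0.31 1.5; 0 0 0 0 -0.25 0.31 1.5",
)

```text
time: 11.95
tool_pos: [558.8, -145.9, 142.1]
tcp_rot: [142.1, -0.1, 83.2]
ft_force: [0.3, -0.1, -2.2]
finger_gap: 23.7
```

```bash
python3 st.py
```

```text
11.95 [ 558.8 -145.9  142.1] rot [ 1.421e+02 -1.000e-01  8.320e+01] F [ 0.3 -0.1 -2.2] T [0.13 0.58 0.04] crown [ 609.1 -151.9  187.3] q [ -27.9  -25.3  132.4   20.8   38.7 -123.4]
```

apply_moves(
  targets="0 0 0 0 -0.06 0.08 1.5; 0 0 0 0 -0.09 0.12 1.5; 0 0 0 0 -0.12 0.16 1.5; 0 0 0 0 -0.15 0.2 1.5; 0 0 0 0 -0.15 0.2 1.5",
)

```text
time: 12.45
tool_pos: [558.9, -145.9, 139.7]
tcp_rot: [142.0, -0.1, 83.2]
ft_force: [0.2, -0.1, -1.9]
finger_gap: 24.1
```

```bash
python3 st.py
```

```text
12.45 [ 558.9 -145.9  139.7] rot [ 1.42e+02 -1.00e-01  8.32e+01] F [ 0.2 -0.1 -1.9] T [0.11 0.57 0.03] crown [ 609.2 -151.9  185. ] q [ -27.9  -25.   132.5   20.9   38.3 -123.6]
```

apply_moves(
  targets="0 0 0 0 -0.03 0.04 1.5; 0 0 0 0 -0.06 0.08 1.5; 0 0 0 0 -0.09 0.12 1.5; 0 0 0 0 -0.12 0.16 1.5; 0 0 0 0 -0.12 0.16 1.5",
)

```text
time: 12.95
tool_pos: [558.9, -145.9, 137.7]
tcp_rot: [142.0, -0.1, 83.2]
ft_force: [0.1, 0.2, -2.3]
finger_gap: 24.0
```

```bash
python3 st.py
```

```text
12.95 [ 558.9 -145.9  137.7] rot [ 1.42e+02 -1.00e-01  8.32e+01] F [ 0.1  0.2 -2.3] T [ 0.06  0.61 -0.04] crown [ 609.2 -151.9  183. ] q [ -27.8  -24.8  132.6   21.1   38.1 -123.7]
```

apply_moves(
  targets="0 0 0 0 -0.03 0.04 1.5; 0 0 0 0 -0.06 0.08 1.5; 0 0 0 0 -0.09 0.12 1.5; 0 0 0 0 -0.12 0.16 1.5; 0 0 0 0 -0.12 0.16 1.5",
)

```text
time: 13.45
tool_pos: [559.0, -145.9, 135.7]
tcp_rot: [142.0, -0.1, 83.2]
ft_force: [-0.3, -0.1, -2.5]
finger_gap: 24.0
```

```bash
python3 st.py
```

```text
13.45 [ 559.  -145.9  135.7] rot [ 1.42e+02 -1.00e-01  8.32e+01] F [-0.3 -0.1 -2.5] T [0.13 0.63 0.03] crown [ 609.3 -151.9  181. ] q [ -27.8  -24.6  132.7   21.2   37.8 -123.9]
```

apply_moves(
  targets="0 0 0 0 -0.03 0.04 1.5; 0 0 0 0 -0.06 0.08 1.5; 0 0 0 0 -0.09 0.12 1.5; 0 0 0 0 -0.12 0.16 1.5; 0 0 0 0 -0.12 0.16 1.5",
)

```text
time: 13.95
tool_pos: [559.1, -146.0, 133.9]
tcp_rot: [142.0, -0.1, 83.2]
ft_force: [0.4, -0.1, -1.4]
finger_gap: 24.1
```

```bash
python3 st.py
```

```text
13.95 [ 559.1 -146.   133.9] rot [ 1.42e+02 -1.00e-01  8.32e+01] F [ 0.4 -0.1 -1.4] T [ 0.06  0.54 -0.01] crown [ 609.4 -152.   179.2] q [ -27.8  -24.4  132.8   21.3   37.5 -124.1]
```

apply_moves(
  targets="0 0 0 0 -0.03 0.04 1.5; 0 0 0 0 -0.06 0.08 1.5; 0 0 0 0 -0.07 0.1 1.5; 0 0 0 0 -0.07 0.1 1.5; 0 0 0 0 -0.07 0.1 1.5",
)

```text
time: 14.45
tool_pos: [559.4, -146.1, 133.0]
tcp_rot: [142.0, -0.0, 83.2]
ft_force: [0.1, -0.1, 0.3]
finger_gap: 24.1
```

```bash
python3 st.py
```

```text
14.45 [ 559.4 -146.1  133. ] rot [142.   -0.   83.2] F [ 0.1 -0.1  0.3] T [0.07 0.19 0.06] crown [ 609.6 -152.1  178.3] q [ -27.8  -24.3  132.8   21.4   37.4 -124.1]
```

The wrist force went from −2.4 N to about +0.3 N, so the bar now carries the full weight of about 2.4 N, and the moment has nearly gone. Releasing.

apply_moves(
  targets="0 0 0 0 0 0 2.6; 0 0 0 0 0 0 3; 0 0 0 0 0 0 4; 0 0 0 0 0 0 6; 0 0 0 0 0 0 7",
  force=20,
)

```text
time: 14.95
tool_pos: [559.1, -146.0, 132.5]
tcp_rot: [142.0, -0.1, 83.2]
ft_force: [-0.1, -0.2, -0.3]
finger_gap: 67.5
```

```bash
python3 st.py
```

```text
14.95 [ 559.1 -146.   132.5] rot [ 1.42e+02 -1.00e-01  8.32e+01] F [-0.1 -0.2 -0.3] T [-0.01  0.28  0.01] crown [ 609.4 -152.   177.8] q [ -27.8  -24.3  132.8   21.4   37.4 -124.1]
```

apply_moves(
  targets="0 0 0 0 0 -0.5 8; 0 0 0 0 0 -1.5 8; 0 0 0 0 0 -3 8; 0 0 0 0 0 -5 8; 0 0 0 0 0 -7 8",
)

```text
time: 15.45
tool_pos: [515.6, -140.7, 188.2]
tcp_rot: [142.1, -0.1, 83.2]
ft_force: [0.6, 0.3, 0.0]
finger_gap: 80.0
```

```bash
python3 st.py
```

```text
15.45 [ 515.6 -140.7  188.2] rot [ 1.421e+02 -1.000e-01  8.320e+01] F [0.6 0.3 0. ] T [0.01 0.3  0.06] crown [ 566.  -146.7  233.5] q [ -30.7  -38.8  135.9   19.3   49.1 -122.2]
```

apply_moves(
  targets="0 0 0 0 0.1 -1 8; 0 0 0 0 0.2 -2 8; 0 0 0 0 0.3 -3 8; 0 0 0 0 0.3 -3.5 8; 0 0 0 0 0.3 -3.5 8",
)

```text
time: 15.95
tool_pos: [497.4, -138.9, 218.3]
tcp_rot: [141.9, -0.0, 83.2]
ft_force: [0.3, -0.2, -0.7]
finger_gap: 79.7
```

```bash
python3 st.py
python3 - <<'E'
from fit import *
np.set_printoptions(precision=1,suppress=True)
a=save('scene6','scene');b=save('side6','side');w=save('wrist6','wrist')
for c in('scene','side','wrist'):
  print(c,[(np.round(d['at'],1).tolist(),round(d['confidence'],2)) for d in place_of(c,'muffs_crown')],proj(c,[609.5,-152,184]))
x=cv2.resize(a[140:230,250:340],(266,266),interpolation=cv2.INTER_CUBIC); y=cv2.resize(b[180:330,320:470],(266,266),interpolation=cv2.INTER_CUBIC)
t=np.zeros((400,533,3),np.uint8);t[:266,:266]=x;t[:266,266:532]=y
cv2.imwrite('pics/final.png',np.vstack([np.hstack([x,y]),cv2.resize(w,(532,333))])[:,:,::-1])
E
```

```text
15.95 [ 497.4 -138.9  218.3] rot [141.9  -0.   83.2] F [ 0.3 -0.2 -0.7] T [0.01 0.31 0.02] crown [ 547.7 -144.9  263.7] q [ -32.2  -44.8  136.1   18.9   54.9 -121.6]
scene [([297.3, 431.6], 0.78), ([170.6, 294.9], 0.61)] [np.float64(175.07692163082248), np.float64(294.5735566100076)]
side [([223.1, 361.7], 0.59), ([291.9, 308.2], 0.45)] [np.float64(222.5102379414345), np.float64(363.9108735301694)]
wrist [([274.7, 314.8], 0.91)] [np.float64(275.49263435626733), np.float64(318.1242750441313)]
```

View pics/final.png

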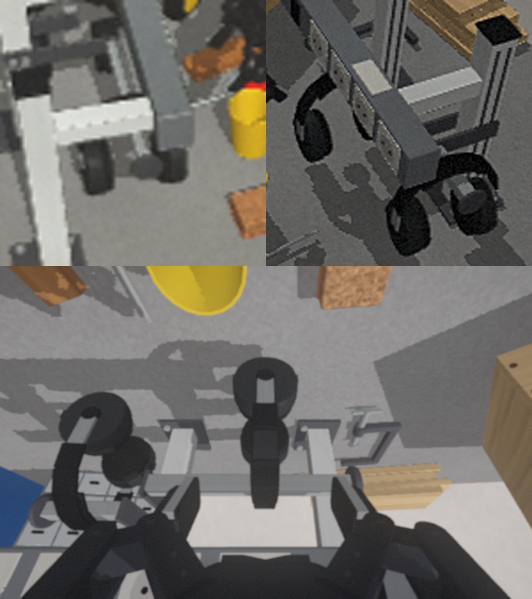

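The final view shows the pair hanging on the bar. In the wrist view the band is vertical at column 265, square to the bar, with the near cup at (390,265) and the far cup behind it. The scene view has one cup either side of the stop disc. The second pair is still on its peg, and the gripper is clear.

```bash
python3 st.py; python3 -c "
from bench import *
print(hand_in())"
```

```text
16.25 [ 497.2 -138.5  216.5] rot [ 1.421e+02 -1.000e-01  8.320e+01] F [ 0.1 -0.4  0.3] T [ 0.01  0.29 -0.02] crown [ 547.5 -144.5  261.7] q [ -32.2  -44.6  136.2   18.9   54.9 -121.6]
the job is handed in; nothing more can be done
None
```

The ear defenders are hanging on the free rail, and I handed the job in at 16.3 s. I pinched the headband on the robot's side and lifted the pair off the drawer wall. I brought it in over the end stop under the trunking and lowered it in 1–2 mm steps. I let go once the wrist force had gone from −2.4 N to +0.3 N, meaning the bar carried the whole weight.

**Last checks:**
- The pictures show the headband square over the bar near the middle of the free space, with one cup on each side.
- The second pair is still on its peg, and I saw nothing else moved. The gripper is clear with no force on it.

**What disagreed:**
- **Position in the grip:** the outside cameras put the held pair about 6 mm nearer the robot and 3 mm lower than my model from the grasp, so I corrected for that.
- **Rail height:** contact came at a computed crown height of about 178 mm. Without the 3 mm correction that is about 181 mm, the rail's lowest setting; the picture had suggested about 185 mm.
- **Joint limits:** joint 2 once read −51.178° against its −51.17° limit while I approached the drawer, and I backed off at once. Joint 6 came within 1.5° of its limit at the grasp.

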